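# Sort silver stock into its trays

### The job

Five pieces of silver stock lie mixed up on the jeweller's bench: two bars, two rings and a disc. Put each one into the black tray that already holds stock of its kind, set down (not dropped) so that it lies flat on the tray's floor and not on top of another piece, and leave the dividers and the needle file where they lie.

Things in the scene. Friction and masses are not known exactly. Their poses are not given: they have to be found in the camera images.
- long_bar: Bright silver stock lying loose on the brown wooden bench: the longer rectangular bar, 80 x 16 x 10 mm, about 130 g. Origin at its centre (5 mm above what it lies on); x along the length, y across the 16 mm width, z up. Goes in bar_tray.
- short_bar: Bright silver stock lying loose on the brown wooden bench: the shorter rectangular bar, 50 x 16 x 10 mm, about 80 g. Origin at its centre (5 mm above what it lies on); x along the length, y across the 16 mm width, z up. Goes in bar_tray.
- large_ring: Bright silver stock lying loose on the brown wooden bench: the larger plain ring, lying flat, outside diameter 36 mm, hole 25 mm, 12 mm high, about 65 g. Origin at its centre (in the hole, 6 mm above what it lies on), z along its axis. Goes in ring_tray.
- small_ring: Bright silver stock lying loose on the brown wooden bench: the smaller plain ring, lying flat, outside diameter 26 mm, hole 17 mm, 10 mm high, about 30 g. Origin at its centre (in the hole, 5 mm above what it lies on), z along its axis. Goes in ring_tray.
- disc: Bright silver stock lying loose on the brown wooden bench: a solid round disc with no hole, lying flat, diameter 36 mm, 8 mm thick, about 85 g. Origin at its centre (4 mm above what it lies on), z along its axis. Goes in disc_tray.
- bar_tray: Black plastic open tray holding two silver bars. Outside 130 mm along x, 170 mm along y (lips on the short ends reach 91 mm out), 20 mm high; walls and floor 4 mm. Does not move. Origin: centre of its underside, on the bench; z up. The two bars (10 mm high, loose) lie along y in its +x half, between x = +15 and +59 mm. The -x half is empty.
- ring_tray: Black plastic open tray holding two silver rings. Outside 130 mm along x, 170 mm along y (lips on the short ends reach 91 mm out), 20 mm high; walls and floor 4 mm. Does not move. Origin: centre of its underside, on the bench; z up. The two rings (10 and 12 mm high, loose) lie in its +x half, between x = +17 and +59 mm. The -x half is empty.
- disc_tray: Black plastic open tray holding two silver discs. Outside 130 mm along x, 170 mm along y (lips on the short ends reach 91 mm out), 20 mm high; walls and floor 4 mm. Does not move. Origin: centre of its underside, on the bench; z up. The two discs (8 mm high, loose) lie in its +x half, between x = +17 and +59 mm. The -x half is empty.
- dividers: Pair of dark steel spring dividers, nearly closed, lying loose: 166 mm long, up to 46 mm wide at the adjusting screw and about 32 mm elsewhere, 10 mm high. Origin at the middle, on the bench; x towards the points (80 mm away), the spring bow at -x (86 mm away). To be left alone.
- needle_file: Needle file with a red handle, lying loose: 163 mm long, 11 mm wide, 11 mm high. Origin at the middle, on the bench; x towards the steel tip (83 mm away), the handle at -x (80 mm away). To be left alone.
Mind the look-alikes: they are no part of the job. Leave any blue look-alike of the ring_tray alone.

How it is judged (in metres and radians):
At the end, for the whole second after the job is handed in: All five pieces are released and at rest, each lying flat on the floor of its own tray: bars in bar_tray, rings in ring_tray, disc in disc_tray; each centre within 58 mm (x) and 78 mm (y) of the tray's centre and no more than 3.5 mm above its height when flat on the floor (x of long_bar in the frame of bar_tray between -0.058 and 0.058 m and y of long_bar in the frame of bar_tray between -0.078 and 0.078 m and z of long_bar in the frame of bar_tray between 0.006 and 0.0125 m and linear speed of each of long_bar, short_bar, large_ring, small_ring, disc below 0.02 m/s and angular speed of each of long_bar, short_bar, large_ring, small_ring, disc below 0.3 rad/s and contact force between each of long_bar, short_bar, large_ring, small_ring, disc and the fingers below 0.05 N and x of short_bar in the frame of bar_tray between -0.058 and 0.058 m and y of short_bar in the frame of bar_tray between -0.078 and 0.078 m and z of short_bar in the frame of bar_tray between 0.006 and 0.0125 m and x of large_ring in the frame of ring_tray between -0.058 and 0.058 m and y of large_ring in the frame of ring_tray between -0.078 and 0.078 m and z of large_ring in the frame of ring_tray between 0.007 and 0.0135 m and x of small_ring in the frame of ring_tray between -0.058 and 0.058 m and y of small_ring in the frame of ring_tray between -0.078 and 0.078 m and z of small_ring in the frame of ring_tray between 0.006 and 0.0125 m and x of disc in the frame of disc_tray between -0.058 and 0.058 m and y of disc in the frame of disc_tray between -0.078 and 0.078 m and z of disc in the frame of disc_tray between 0.005 and 0.0115 m); the robot touches nothing.
It fails at once if a piece is dropped: let go by the fingers with its centre more than 40 mm above the bench ((height (world z) of long_bar above 0.04 m and contact force between long_bar and the fingers below 0.02 N) or (height (world z) of short_bar above 0.04 m and contact force between short_bar and the fingers below 0.02 N) or (height (world z) of large_ring above 0.04 m and contact force between large_ring and the fingers below 0.02 N) or (height (world z) of small_ring above 0.04 m and contact force between small_ring and the fingers below 0.02 N) or (height (world z) of disc above 0.04 m and contact force between disc and the fingers below 0.02 N)).
It fails at once if the dividers or the needle file are shifted by more than 25 mm (distance of any of dividers, needle_file from where it was at the start of the episode above 0.025 m).
It also fails if it takes over 120 s, if anything falls off the work surface, if the arm or the gripper's body presses on something with over 40 N, if the wrist force passes 120 N, or if a joint passes its speed limit or range.

### The arm

A 6-joint arm with a two-finger parallel gripper is mounted at the origin on the work surface. World frame = base frame: x ahead of the robot, y to its left, z up, the work surface at z = 0. Lengths are in m, angles in degrees, forces in N, time in s.
With the tool pointing down it reaches from about 0.4 to 0.825 m from the base axis. Payload 7 kg.
Tool frame: the origin (TCP) lies at the very end of the fingers, on their centre line; the grasp point (between the pads) lies 19 mm behind it; z points along the fingers, y is the line along which they close (so a half turn about z gives the same grasp; the last joint's range is limited). The gripper opens to 88 mm and grips with 3 to 60 N. Pads are 19 mm wide; open, the fingers measure 130 mm over their backs; the gripper's body (78 mm by 193 mm) begins 47 mm behind the grasp point.
Start: joints at [80.048, 20.546, 0.682, 0, -70.136, -16.507], TCP at [0.301, 0.604, 0.227] pointing down, gripper open.
Joint ranges: [-176.03, 176.03], [-82.01, 121.73], [-58.28, 71.71], [-173.87, 95.51], [-174.79, -0.11], [-173.66, 173.66]. Speed limits (degrees/s): [136.94, 136.94, 172.46, 180, 180, 180].

### API

Orientations are given as [roll, pitch, yaw] about the fixed x, y, z axes, in that order (R = Rz(yaw) Ry(pitch) Rx(roll)).
In Python, from plant import ctrl, cams, workorder gives the robot as it stands.
- The arm moves only by the tool play_rows, never from a script. Its argument "motion" is a list of rows, each an object of numbers: "x", "y", "z": the shift along the tool's x, y, z normalised to -1 to 1, where 1 is 0.025 m; "rx", "ry", "rz": the turn, a rotation vector about the tool's x, y, z normalised to -1 to 1, where 1 is 4 degrees. A call has 1 to 20 rows; each row shifts and turns the commanded pose from where the row before left it, along the tool's axes as they then stand; what a row does not reach is not made up. A row lasts 1/8 s, in which the tool goes at most 62.5 mm and 10.7 degrees, less where a joint would pass 70% of its speed; a pose out of reach is approached as far as the arm can. A call with a number of a shift or a turn outside -1 to 1 is refused whole. A call with a gripper value outside its range is refused whole. "fingers" is the opening, from -1 (shut) to 1 (fully open), set as the call begins (left out, the last holds). The fingers move at their own pace and stop on an object; the grip force is fixed at half the most. Time passes only in rows, so rows that do not move let the fingers close. It gives the time, the measured TCP pose, the force, the opening and the grip force at its end, in the units of the state.
- ctrl.get_obs(): the state, without advancing time (a new reading comes with each control period).
- cams.snapshot(name): name is "scene" or "top"; returns the picture (400x640x3 uint8, blue, green, red); there is no depth.
- cams.get_calibration(name): a dict with "vertical_fov" (degrees; the focal length in pixels is half the picture's height over the tangent of half this angle, whatever the lens; pixels are square), "cx", "cy" (the principal point, pixels), "position" and "rotation" of the camera in the world. Camera axes: x right, y up, looking along -z (the intrinsics and any distortion apply to the point x, -y, -z); pixel columns grow to the right and rows downward; lengths in m; the calibration is good to about 2 mm. A picture is of the moment at which its call begins. get_calibration takes no time and is no camera call.
- workorder.close_job(): hands the job in; it is judged then, once.
The state is a dict: "clock": time; "joint_pos": joint angles; "qvel": joint speeds; "tau": joint torques, N m; "tool_pos": TCP position; "orientation": TCP orientation; "force": force on the tool from outside, world axes, zero at the start; "moment": the same for the moment, N m; "opening": finger opening in m; "gripper_force": force on a finger pad.
Only numpy, scipy, OpenCV 4.12 (cv2) and the standard library are available. Lean on these libraries where they do the work, as an engineer would, in place of code of your own. Each camera call takes 0.05 s, during which the arm holds its last target. There are 200 camera calls.

## Working session

There is one attempt and no reset: what is moved stays moved. The work goes in short steps, Python scripts to look and compute and a tool call to move; the robot and the scene stay as the last step left them, time stands still between calls to the robot, and variables do not carry over. Pictures are saved under pics/ and viewed, at most 14 in all, crops included, and the job is handed in when it is done.

Besides the shell and the picture viewer there is one more tool, called as name(argument=value, ...), one argument or row to a line, values as JSON. play_rows: Moves the arm, as the interface text tells. Its arguments: {"type":"object","properties":{"motion":{"type":"array"},"fingers":{"type":"number"}},"required":["motion"]}

```bash
mkdir -p pics; ls; python3 - <<'E'
from plant import ctrl,cams
import cv2
for n in("scene","top"):
    cv2.imwrite(f"pics/{n}0.png",cams.snapshot(n)); print(n,cams.get_calibration(n))
print(ctrl.get_obs())
E
```

```text
pics
scene {'vertical_fov': 56.835846596455575, 'cx': 326.81177008318133, 'cy': 200.27301952691457, 'position': array([ 0.89465026, -0.20618095,  0.68049661]), 'rotation': array([35.55722524, -0.62742631, 63.18110288])}
top {'vertical_fov': 48.527374419016155, 'cx': 324.260964075678, 'cy': 198.29890500826005, 'position': array([ 0.4118822 , -0.00353065,  1.03194903]), 'rotation': array([ 4.46071401e+00, -3.02658580e-02, -9.01537279e+01])}
{'clock': 0.1, 'joint_pos': array([ 8.00482029e+01,  2.05867537e+01,  6.40840299e-01, -1.70285263e-02,
       -7.01355727e+01, -1.65071143e+01]), 'qvel': array([-0.00977485, -0.07420096,  0.11651321,  0.06266248,  0.07145111,
       -0.0336465 ]), 'tau': array([-9.88201173e-04, -5.84162164e+01,  2.93753511e+01,  7.01552242e+00,
        1.02167315e-02, -5.21937795e-05]), 'tool_pos': array([0.30058481, 0.60391144, 0.22573892]), 'orientation': array([ 1.79917323e+02, -7.80591683e-03, -2.64647034e+01]), 'force': array([-0.03492035, -0.43882217,  0.18575591]), 'moment': array([ 0.03856539,  0.00064029, -0.01707977]), 'gripper_force': 0.0, 'opening': 0.08769349273275183}
```

View pics/scene0.png

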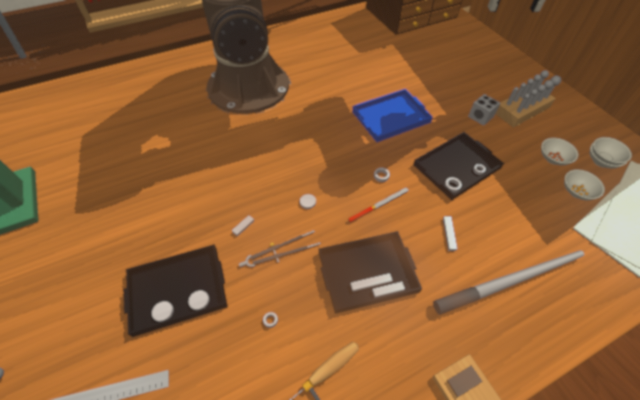

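View pics/top0.png

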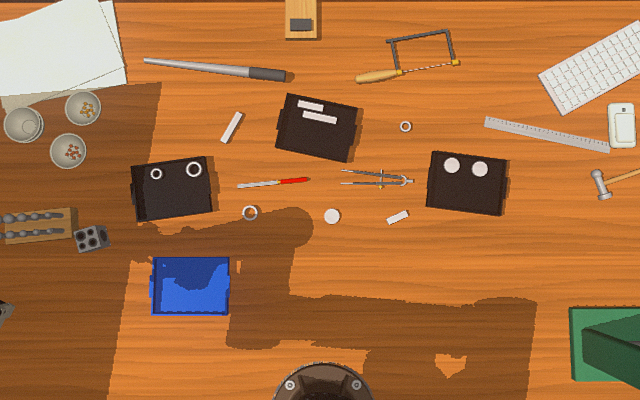

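The top view shows these pieces: long bar (231,127), short bar (398,217), large ring (250,213), small ring (405,126) and disc (332,216). The black trays are ring (172,188), bar (319,127) and disc (467,183). Look-alikes to avoid are the blue tray (190,286), the stock already in the trays, and the phone and bowls. The scene view shows the same objects: long bar (450,233), short bar (243,226), large ring (382,174), small ring (270,320), disc (308,201).

```bash
cat > h.py <<'E'
import numpy as np,cv2
from scipy.spatial.transform import Rotation as Ro
from plant import ctrl,cams
def cam(n):
    c=cams.get_calibration(n); f=200/np.tan(np.radians(c["vertical_fov"]/2))
    return c,f,Ro.from_euler("xyz",c["rotation"],degrees=True).as_matrix()
def ray(n,p):
    c,f,R=cam(n); p=np.atleast_2d(p).astype(float)
    d=np.c_[(p[:,0]-c["cx"])/f,-(p[:,1]-c["cy"])/f,-np.ones(len(p))]@R.T
    return c["position"],d
def plane(n,p,z):
    o,d=ray(n,p); return o+d*((z-o[2])/d[:,2])[:,None]
def proj(n,P):
    c,f,R=cam(n); q=(np.atleast_2d(P)-c["position"])@R
    return np.c_[c["cx"]-f*q[:,0]/q[:,2],c["cy"]+f*q[:,1]/q[:,2]]
def tri(p1,p2):
    o1,d1=ray("top",p1); o2,d2=ray("scene",p2); d1=d1[0];d2=d2[0]
    s=np.linalg.lstsq(np.c_[d1,-d2],o2-o1,rcond=None)[0]
    a,b=o1+s[0]*d1,o2+s[1]*d2; return (a+b)/2,np.linalg.norm(a-b)
def blob(img,p,r=22,thr=None):
    """bright low-saturation blob nearest p: filled contour -> points"""
    x0,y0=int(p[0])-r,int(p[1])-r; w=img[y0:y0+2*r,x0:x0+2*r]
    m=w[:,:,0].astype(np.uint8)  # blue channel: wood dark, silver bright
    if thr is None: t,b=cv2.threshold(m,0,255,cv2.THRESH_OTSU)
    else: b=(m>thr).astype(np.uint8)*255
    cs,_=cv2.findContours(b,cv2.RETR_EXTERNAL,cv2.CHAIN_APPROX_NONE)
    c=max((c for c in cs if len(c)>4),key=lambda c:cv2.contourArea(c)-20*abs(cv2.pointPolygonTest(c,(r,r),True)) )
    f=np.zeros_like(b); cv2.drawContours(f,[c],-1,255,-1)
    ys,xs=np.nonzero(f); return np.c_[xs+x0,ys+y0]
def to(target,yaw=None):
    """rows needed: tool-frame shift units at present pose"""
    o=ctrl.get_obs(); R=Ro.from_euler("xyz",o["orientation"],degrees=True).as_matrix()
    return R.T@(np.array(target)-o["tool_pos"])/.025
E
python3 - <<'E'
from h import *
T=cv2.imread("pics/top0.png");S=cv2.imread("pics/scene0.png")
P=dict(long=((231,127),(450,233),.01),short=((398,217),(243,226),.01),lring=((250,213),(382,174),.012),sring=((405,126),(270,320),.01),disc=((332,216),(308,201),.008))
for k,(a,b,h) in P.items():
    A=blob(T,a);B=blob(S,b); ca,cb=A.mean(0),B.mean(0)
    X,e=tri(ca,cb); W=plane("top",A,h)[:,:2]; W2=plane("scene",B,h)[:,:2]
    r=cv2.minAreaRect((W*1000).astype(np.float32));ev=np.linalg.svd(W-W.mean(0))[2][0]
    print(k,ca.round(1),cb.round(1),"tri",X.round(4),"gap",round(e,4),"top",W.mean(0).round(4),"scene",W2.mean(0).round(4),"rect",np.round(r[1]),"ang",np.degrees(np.arctan2(ev[1],ev[0])).round(1))
# trays
for k,p in dict(bar=(319,127),ring=(172,188),disc=(467,183)).items():
    g=(T.max(2)<75).astype(np.uint8)
    w=np.zeros_like(g);x,y=p;w[y-50:y+50,x-55:x+55]=g[y-50:y+50,x-55:x+55]
    w=cv2.morphologyEx(w,cv2.MORPH_OPEN,np.ones((5,5)))
    c=max(cv2.findContours(w,0,2)[0],key=cv2.contourArea)
    W=plane("top",c[:,0],.02)[:,:2]; r=cv2.minAreaRect((W*1000).astype(np.float32)); print(k,r,cv2.boxPoints(r).round().tolist())
print(proj("top",[0,0,0]))
cv2.imwrite("pics/c1.png",cv2.resize(T[80:240,120:520],(800,320),interpolation=2))
E
```

```text
long [230.6 127.1] [450.  232.5] tri [0.6595 0.2143 0.007 ] gap 0.0016 top [0.6593 0.2144] scene [0.6598 0.2119] rect [16. 79.] ang 150.8
short [396.8 217. ] [242.2 224.8] tri [ 0.4476 -0.1722  0.0097] gap 0.0019 top [ 0.4479 -0.1712] scene [ 0.4474 -0.173 ] rect [15. 49.] ang -66.1
lring [249.4 212.2] [381.9 174. ] tri [0.4597 0.1681 0.0092] gap 0.001 top [0.4598 0.1681] scene [0.4613 0.1661] rect [35. 32.] ang -109.9
sring [405.  125.9] [270.  318.9] tri [ 0.6606 -0.1942  0.0107] gap 0.0012 top [ 0.6609 -0.1937] scene [ 0.6601 -0.1947] rect [23. 24.] ang 169.5
disc [331.3 215.9] [307.5 200.5] tri [ 0.4506 -0.021   0.0081] gap 0.0014 top [ 0.4509 -0.0203] scene [ 0.4502 -0.0215] rect [35. 32.] ang -89.3
bar ((656.2212524414062, 14.537017822265625), (180.24610900878906, 131.7238006591797), 77.67204284667969) [[573.0, -59.0], [701.0, -88.0], [740.0, 89.0], [611.0, 117.0]]
ring ((514.4467163085938, 349.14373779296875), (129.44358825683594, 181.10205078125), 8.008230209350586) [[438.0, 430.0], [463.0, 250.0], [591.0, 268.0], [566.0, 448.0]]
disc ((526.05908203125, -330.6870422363281), (179.96923828125, 129.71163940429688), 82.3174819946289) [[450.0, -411.0], [578.0, -429.0], [602.0, -250.0], [474.0, -233.0]]
[[322.93863488 416.81484591]]
```

View pics/c1.png

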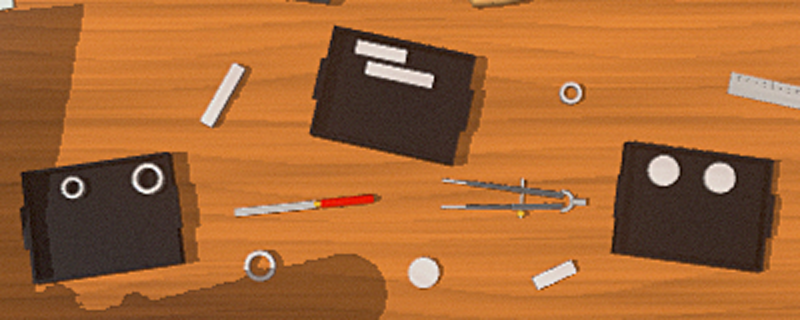

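Triangulated heights (7–11 mm) and the fitted sizes agree with the description, and the crop confirms which piece is which. The trays measure about 131 × 181 mm. The stock they hold lies on the +x side, at yaws of about -12.4° (bar), 7.9° (ring) and -7.6° (disc).

```bash
cat > go.py <<'E'
import sys
from h import *
# usage: go.py x y z yaw -> tool-frame shift units AFTER turning to yaw, and rz units; needs no motion
x,y,z,yaw=map(float,sys.argv[1:5]); o=ctrl.get_obs(); cur=o["orientation"]
d=(cur[2]-yaw+180)%360-180
R=Ro.from_euler("xyz",[180,0,yaw],degrees=True).as_matrix()
u=R.T@(np.array([x,y,z])-o["tool_pos"])/.025
e=Ro.from_euler("xyz",cur,degrees=True).as_matrix()[:,2]
print("t",o["clock"],"tcp",o["tool_pos"].round(4),cur.round(2),"j6",o["joint_pos"][5].round(0),"open",round(o["opening"],4),"F",round(o["gripper_force"],1))
print("first rz total",round(d/4,2),"then shift x,y,z",u.round(2),"rows>=",np.ceil(abs(u).max()))
E
cat > places.py <<'E'
import numpy as np
T=dict(bar=(.6562,.0145,-12.4),ring=(.5144,.3491,7.9),disc=(.5261,-.3307,-7.6))
for k,t,x,y in[("long","bar",-.023,.033),("short","bar",-.023,-.040),("lring","ring",-.028,.028),("sring","ring",-.028,-.040),("disc","disc",-.028,0)]:
    a=np.radians(T[t][2]);print(k,np.round([T[t][0]+x*np.cos(a)-y*np.sin(a),T[t][1]+x*np.sin(a)+y*np.cos(a)],4))
E
python3 places.py; python3 go.py .6595 .214 .1 -29.2
```

```text
long [0.6408 0.0517]
short [ 0.6251 -0.0196]
lring [0.4828 0.373 ]
sring [0.4922 0.3056]
disc [ 0.4983 -0.327 ]
t 0.1 tcp [0.3006 0.6039 0.2257] [ 1.7992e+02 -1.0000e-02 -2.6460e+01] j6 -17.0 open 0.0877 F 0.0
first rz total 0.68 then shift x,y,z [20.14  6.61  5.03] rows>= 21.0
```

play_rows(
  motion=[
    {"rz":0.68},
    {"x":1,"y":0.35,"z":0.25},
    {"x":1,"y":0.35,"z":0.25},
    {"x":1,"y":0.35,"z":0.25},
    {"x":1,"y":0.35,"z":0.25},
    {"x":1,"y":0.35,"z":0.25},
    {"x":1,"y":0.35,"z":0.25},
    {"x":1,"y":0.35,"z":0.25},
    {"x":1,"y":0.35,"z":0.25},
    {"x":1,"y":0.35,"z":0.25},
    {"x":1,"y":0.35,"z":0.25},
    {"x":1,"y":0.35,"z":0.25},
    {"x":1,"y":0.35,"z":0.25},
    {"x":1,"y":0.35,"z":0.25},
    {"x":1,"y":0.35,"z":0.25},
    {"x":1,"y":0.35,"z":0.25},
    {"x":1,"y":0.35,"z":0.25},
    {"x":1,"y":0.35,"z":0.25},
    {"x":1,"y":0.35,"z":0.25},
    {"x":0.5},
  ],
)

```text
$.motion[0]: bad value
```

```bash
python3 go.py .6595 .214 .003 -29.2
```

```text
t 0.1 tcp [0.3006 0.6039 0.2257] [ 1.7992e+02 -1.0000e-02 -2.6460e+01] j6 -17.0 open 0.0877 F 0.0
first rz total 0.68 then shift x,y,z [20.14  6.61  8.91] rows>= 21.0
```

play_rows(
  motion=[
    {"x":0,"y":0,"z":0,"rx":0,"ry":0,"rz":0.68},
  ],
  fingers=1,
)

```text
clock: 0.22
tool_pos: [0.3006, 0.604, 0.226]
orientation: [179.9, -0.0, -29.2]
force: [-0.6, -0.2, 0.5]
opening: 0.0876
gripper_force: 0.0
```

play_rows(
  motion=[
    {"x":1,"y":0.35,"z":0.25,"rx":0,"ry":0,"rz":0},
    {"x":1,"y":0.35,"z":0.25,"rx":0,"ry":0,"rz":0},
    {"x":1,"y":0.35,"z":0.25,"rx":0,"ry":0,"rz":0},
    {"x":1,"y":0.35,"z":0.25,"rx":0,"ry":0,"rz":0},
    {"x":1,"y":0.35,"z":0.25,"rx":0,"ry":0,"rz":0},
    {"x":1,"y":0.35,"z":0.25,"rx":0,"ry":0,"rz":0},
    {"x":1,"y":0.35,"z":0.25,"rx":0,"ry":0,"rz":0},
    {"x":1,"y":0.35,"z":0.25,"rx":0,"ry":0,"rz":0},
    {"x":1,"y":0.35,"z":0.25,"rx":0,"ry":0,"rz":0},
    {"x":1,"y":0.35,"z":0.25,"rx":0,"ry":0,"rz":0},
    {"x":1,"y":0.35,"z":0.25,"rx":0,"ry":0,"rz":0},
    {"x":1,"y":0.35,"z":0.25,"rx":0,"ry":0,"rz":0},
    {"x":1,"y":0.35,"z":0.25,"rx":0,"ry":0,"rz":0},
    {"x":1,"y":0.35,"z":0.25,"rx":0,"ry":0,"rz":0},
    {"x":1,"y":0.35,"z":0.25,"rx":0,"ry":0,"rz":0},
    {"x":1,"y":0.35,"z":0.25,"rx":0,"ry":0,"rz":0},
    {"x":1,"y":0.35,"z":0.25,"rx":0,"ry":0,"rz":0},
    {"x":1,"y":0.35,"z":0.25,"rx":0,"ry":0,"rz":0},
    {"x":1,"y":0.3,"z":0.25,"rx":0,"ry":0,"rz":0},
    {"x":1,"y":0,"z":0.25,"rx":0,"ry":0,"rz":0},
  ],
)

```text
clock: 2.72
tool_pos: [0.6577, 0.2144, 0.1014]
orientation: [180.0, 0.0, -29.2]
force: [0.5, 0.5, -0.7]
opening: 0.088
gripper_force: 0.0
```

```bash
python3 go.py .6595 .214 .003 -29.2
```

```text
t 2.725 tcp [0.6577 0.2144 0.1014] [180.     0.   -29.23] j6 27.0 open 0.088 F 0.0
first rz total -0.01 then shift x,y,z [ 0.07 -0.02  3.93] rows>= 4.0
```

play_rows(
  motion=[
    {"x":0.07,"y":0,"z":1,"rx":0,"ry":0,"rz":0},
    {"x":0,"y":0,"z":1,"rx":0,"ry":0,"rz":0},
    {"x":0,"y":0,"z":1,"rx":0,"ry":0,"rz":0},
    {"x":0,"y":0,"z":0.6,"rx":0,"ry":0,"rz":0},
    {"x":0,"y":0,"z":0.3,"rx":0,"ry":0,"rz":0},
    {"x":0,"y":0,"z":0,"rx":0,"ry":0,"rz":0},
  ],
)

```text
clock: 3.48
tool_pos: [0.6586, 0.2155, 0.0039]
orientation: [180.0, 0.0, -29.2]
force: [0.5, 0.6, 0.7]
opening: 0.0874
gripper_force: 0.0
```

play_rows(
  motion=[
    {"x":0,"y":0,"z":0,"rx":0,"ry":0,"rz":0},
    {"x":0,"y":0,"z":0,"rx":0,"ry":0,"rz":0},
    {"x":0,"y":0,"z":0,"rx":0,"ry":0,"rz":0},
    {"x":0,"y":0,"z":0,"rx":0,"ry":0,"rz":0},
    {"x":0,"y":0,"z":0,"rx":0,"ry":0,"rz":0},
    {"x":0,"y":0,"z":0,"rx":0,"ry":0,"rz":0},
  ],
  fingers=-1,
)

```text
clock: 4.22
tool_pos: [0.6584, 0.2156, 0.0041]
orientation: [-180.0, 0.0, -29.2]
force: [-0.4, 0.2, -0.8]
opening: 0.0332
gripper_force: 0.0
```

play_rows(
  motion=[
    {"x":0,"y":0,"z":0,"rx":0,"ry":0,"rz":0},
    {"x":0,"y":0,"z":0,"rx":0,"ry":0,"rz":0},
    {"x":0,"y":0,"z":0,"rx":0,"ry":0,"rz":0},
    {"x":0,"y":0,"z":0,"rx":0,"ry":0,"rz":0},
  ],
)

```text
clock: 4.72
tool_pos: [0.6583, 0.2154, 0.004]
orientation: [180.0, 0.0, -29.2]
force: [-0.6, -1.0, 0.1]
opening: 0.0158
gripper_force: 30.0
```

play_rows(
  motion=[
    {"x":0,"y":0,"z":-0.5,"rx":0,"ry":0,"rz":0},
    {"x":0,"y":0,"z":-1,"rx":0,"ry":0,"rz":0.3},
    {"x":0,"y":0,"z":-1,"rx":0,"ry":0,"rz":1},
    {"x":0,"y":0,"z":-0.5,"rx":0,"ry":0,"rz":1},
    {"x":0,"y":0,"z":0,"rx":0,"ry":0,"rz":1},
    {"x":0,"y":0,"z":0,"rx":0,"ry":0,"rz":1},
    {"x":0,"y":0,"z":0,"rx":0,"ry":0,"rz":1},
    {"x":0,"y":0,"z":0,"rx":0,"ry":0,"rz":1},
    {"x":0,"y":0,"z":0,"rx":0,"ry":0,"rz":1},
    {"x":0,"y":0,"z":0,"rx":0,"ry":0,"rz":1},
    {"x":0,"y":0,"z":0,"rx":0,"ry":0,"rz":1},
    {"x":0,"y":0,"z":0,"rx":0,"ry":0,"rz":1},
    {"x":0,"y":0,"z":0,"rx":0,"ry":0,"rz":1},
    {"x":0,"y":0,"z":0,"rx":0,"ry":0,"rz":1},
    {"x":0,"y":0,"z":0,"rx":0,"ry":0,"rz":1},
    {"x":0,"y":0,"z":0,"rx":0,"ry":0,"rz":1},
    {"x":0,"y":0,"z":0,"rx":0,"ry":0,"rz":1},
    {"x":0,"y":0,"z":0,"rx":0,"ry":0,"rz":1},
    {"x":0,"y":0,"z":0,"rx":0,"ry":0,"rz":1},
    {"x":0,"y":0,"z":0,"rx":0,"ry":0,"rz":1},
  ],
)

```text
clock: 7.22
tool_pos: [0.6586, 0.2158, 0.08]
orientation: [-180.0, 0.0, -102.5]
force: [-0.6, 0.0, -1.1]
opening: 0.0153
gripper_force: 30.0
```

```bash
python3 go.py .6408 .0517 .0085 -102.4
```

```text
t 7.225 tcp [0.6586 0.2158 0.08  ] [-1.7997e+02  3.0000e-02 -1.0251e+02] j6 -47.0 open 0.0153 F 30.0
first rz total -0.03 then shift x,y,z [ 6.56 -0.71  2.86] rows>= 7.0
```

play_rows(
  motion=[
    {"x":1,"y":-0.1,"z":0,"rx":0,"ry":0,"rz":0},
    {"x":1,"y":-0.1,"z":0,"rx":0,"ry":0,"rz":0},
    {"x":1,"y":-0.1,"z":0,"rx":0,"ry":0,"rz":0},
    {"x":1,"y":-0.1,"z":0,"rx":0,"ry":0,"rz":0},
    {"x":1,"y":-0.1,"z":0,"rx":0,"ry":0,"rz":0},
    {"x":1,"y":-0.1,"z":0,"rx":0,"ry":0,"rz":0},
    {"x":0.56,"y":-0.1,"z":0,"rx":0,"ry":0,"rz":0},
    {"x":0,"y":0,"z":0.8,"rx":0,"ry":0,"rz":0},
    {"x":0,"y":0,"z":0.8,"rx":0,"ry":0,"rz":0},
    {"x":0,"y":0,"z":0,"rx":0,"ry":0,"rz":0},
  ],
)

```text
clock: 8.48
tool_pos: [0.6393, 0.051, 0.0375]
orientation: [179.8, -0.1, -102.4]
force: [0.2, -0.3, -1.3]
opening: 0.0151
gripper_force: 30.0
```

```bash
python3 go.py .6408 .0517 .0085 -102.4; python3 -c "
from h import *
cv2.imwrite('pics/s1.png',cv2.resize(cams.snapshot('scene')[190:350,250:500],(750,480)))"
```

```text
t 8.475 tcp [0.6393 0.051  0.0375] [ 1.7984e+02 -9.0000e-02 -1.0239e+02] j6 -34.0 open 0.0151 F 30.0
first rz total 0.0 then shift x,y,z [-0.04 -0.05  1.16] rows>= 2.0
```

View pics/s1.png

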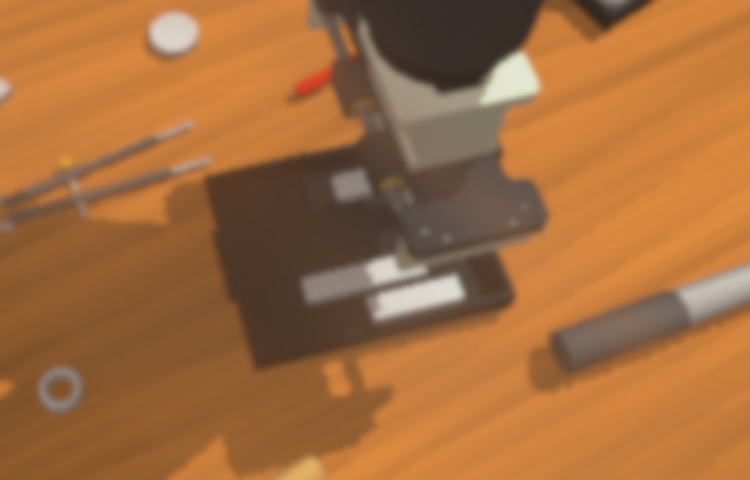

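The long bar is held at crop (350,185), inside the empty half and clear of the two bars at (365,280) and (420,297). I'll lower it.

play_rows(
  motion=[
    {"x":-0.04,"y":-0.05,"z":0.5,"rx":0,"ry":0,"rz":0},
    {"x":0,"y":0,"z":0.4,"rx":0,"ry":0,"rz":0},
    {"x":0,"y":0,"z":0.2,"rx":0,"ry":0,"rz":0},
    {"x":0,"y":0,"z":0.05,"rx":0,"ry":0,"rz":0},
    {"x":0,"y":0,"z":0,"rx":0,"ry":0,"rz":0},
  ],
)

```text
clock: 9.15
tool_pos: [0.6419, 0.0524, 0.0104]
orientation: [-180.0, -0.0, -102.4]
force: [0.5, -0.4, -1.0]
opening: 0.0152
gripper_force: 30.0
```

play_rows(
  motion=[
    {"x":0,"y":0,"z":0,"rx":0,"ry":0,"rz":0},
    {"x":0,"y":0,"z":0,"rx":0,"ry":0,"rz":0},
    {"x":0,"y":0,"z":0,"rx":0,"ry":0,"rz":0},
  ],
  fingers=-0.45,
)

```text
clock: 9.52
tool_pos: [0.642, 0.0524, 0.0106]
orientation: [-180.0, 0.0, -102.4]
force: [0.2, -0.2, -0.1]
opening: 0.0239
gripper_force: 0.0
```

play_rows(
  motion=[
    {"x":0,"y":0,"z":-1,"rx":0,"ry":0,"rz":0},
    {"x":0,"y":0,"z":-1,"rx":0,"ry":0,"rz":0},
    {"x":0,"y":0,"z":-1,"rx":0,"ry":0,"rz":-1},
    {"x":0,"y":0,"z":-0.5,"rx":0,"ry":0,"rz":-1},
    {"x":0,"y":0,"z":0,"rx":0,"ry":0,"rz":-1},
    {"x":0,"y":0,"z":0,"rx":0,"ry":0,"rz":-1},
    {"x":0,"y":0,"z":0,"rx":0,"ry":0,"rz":-1},
    {"x":0,"y":0,"z":0,"rx":0,"ry":0,"rz":-1},
    {"x":0,"y":0,"z":0,"rx":0,"ry":0,"rz":-1},
    {"x":0,"y":0,"z":0,"rx":0,"ry":0,"rz":-1},
    {"x":0,"y":0,"z":0,"rx":0,"ry":0,"rz":-1},
    {"x":0,"y":0,"z":0,"rx":0,"ry":0,"rz":-0.1},
  ],
)

```text
clock: 11.02
tool_pos: [0.6417, 0.0524, 0.0979]
orientation: [-180.0, -0.0, -66.0]
force: [0.3, -0.2, 0.1]
opening: 0.0242
gripper_force: 0.0
```

```bash
python3 go.py .4477 -.1718 .0035 -66.1
```

```text
t 11.025 tcp [0.6417 0.0524 0.0979] [-179.99   -0.    -65.98] j6 2.0 open 0.0242 F 0.0
first rz total 0.03 then shift x,y,z [ 5.05 10.73  3.78] rows>= 11.0
```

```bash
python3 - <<'E'
from h import *
print(plane("top",[(380.5,187.5),(405,187),(413,181),(405,178),(343,185)],.008).round(3))
a=np.radians(-66.1);c=np.array([.4477,-.1718]);y=np.array([np.sin(a),-np.cos(a)])
x=np.array([np.cos(a),np.sin(a)])
print([(c-y*(.016+.021)+s*x*.01).round(3) for s in(-1,1)])
E
```

```text
[[ 0.517 -0.135  0.008]
 [ 0.518 -0.192  0.008]
 [ 0.532 -0.21   0.008]
 [ 0.539 -0.192  0.008]
 [ 0.523 -0.048  0.008]]
[array([ 0.477, -0.148]), array([ 0.486, -0.166])]
```

play_rows(
  motion=[
    {"x":0.46,"y":0.975,"z":0,"rx":0,"ry":0,"rz":0},
    {"x":0.46,"y":0.975,"z":0,"rx":0,"ry":0,"rz":0},
    {"x":0.46,"y":0.975,"z":0,"rx":0,"ry":0,"rz":0},
    {"x":0.46,"y":0.975,"z":0,"rx":0,"ry":0,"rz":0},
    {"x":0.46,"y":0.975,"z":0,"rx":0,"ry":0,"rz":0},
    {"x":0.46,"y":0.975,"z":0,"rx":0,"ry":0,"rz":0},
    {"x":0.46,"y":0.975,"z":0,"rx":0,"ry":0,"rz":0},
    {"x":0.46,"y":0.975,"z":0,"rx":0,"ry":0,"rz":0},
    {"x":0.46,"y":0.975,"z":0,"rx":0,"ry":0,"rz":0},
    {"x":0.46,"y":0.975,"z":0,"rx":0,"ry":0,"rz":0},
    {"x":0.46,"y":0.975,"z":0,"rx":0,"ry":0,"rz":0},
    {"x":0,"y":0,"z":0,"rx":0,"ry":0,"rz":0},
  ],
  fingers=-0.27,
)

```text
clock: 12.52
tool_pos: [0.4466, -0.1738, 0.0979]
orientation: [180.0, 0.0, -66.1]
force: [0.7, 0.3, 0.8]
opening: 0.0322
gripper_force: 0.0
```

```bash
python3 go.py .4477 -.1718 .0035 -66.1
```

```text
t 12.525 tcp [ 0.4466 -0.1738  0.0979] [ 1.7999e+02  1.0000e-02 -6.6100e+01] j6 22.0 open 0.0322 F 0.0
first rz total -0.0 then shift x,y,z [-0.05 -0.07  3.77] rows>= 4.0
```

Clearance to the dividers is about 30 mm. I'll descend and grip.

play_rows(
  motion=[
    {"x":-0.05,"y":-0.07,"z":1,"rx":0,"ry":0,"rz":0},
    {"x":0,"y":0,"z":1,"rx":0,"ry":0,"rz":0},
    {"x":0,"y":0,"z":1,"rx":0,"ry":0,"rz":0},
    {"x":0,"y":0,"z":0.5,"rx":0,"ry":0,"rz":0},
    {"x":0,"y":0,"z":0.25,"rx":0,"ry":0,"rz":0},
    {"x":0,"y":0,"z":0,"rx":0,"ry":0,"rz":0},
  ],
)

```text
clock: 13.28
tool_pos: [0.4496, -0.1705, 0.0042]
orientation: [180.0, -0.0, -66.0]
force: [-0.0, -0.6, -0.3]
opening: 0.0319
gripper_force: 0.0
```

play_rows(
  motion=[
    {"x":0,"y":0,"z":0,"rx":0,"ry":0,"rz":0},
    {"x":0,"y":0,"z":0,"rx":0,"ry":0,"rz":0},
    {"x":0,"y":0,"z":0,"rx":0,"ry":0,"rz":0},
    {"x":0,"y":0,"z":0,"rx":0,"ry":0,"rz":0},
  ],
  fingers=-1,
)

```text
clock: 13.78
tool_pos: [0.4497, -0.1705, 0.0046]
orientation: [-180.0, -0.0, -66.0]
force: [-2.4, 0.5, 6.1]
opening: 0.0157
gripper_force: 30.0
```

Gripped. I'll lift and turn to -102.4.

play_rows(
  motion=[
    {"x":0,"y":0,"z":-0.5,"rx":0,"ry":0,"rz":0},
    {"x":0,"y":0,"z":-1,"rx":0,"ry":0,"rz":0.1},
    {"x":0,"y":0,"z":-1,"rx":0,"ry":0,"rz":1},
    {"x":0,"y":0,"z":-0.5,"rx":0,"ry":0,"rz":1},
    {"x":0,"y":0,"z":0,"rx":0,"ry":0,"rz":1},
    {"x":0,"y":0,"z":0,"rx":0,"ry":0,"rz":1},
    {"x":0,"y":0,"z":0,"rx":0,"ry":0,"rz":1},
    {"x":0,"y":0,"z":0,"rx":0,"ry":0,"rz":1},
    {"x":0,"y":0,"z":0,"rx":0,"ry":0,"rz":1},
    {"x":0,"y":0,"z":0,"rx":0,"ry":0,"rz":1},
    {"x":0,"y":0,"z":0,"rx":0,"ry":0,"rz":1},
    {"x":0,"y":0,"z":0,"rx":0,"ry":0,"rz":0},
  ],
)

```text
clock: 15.28
tool_pos: [0.4495, -0.1705, 0.0796]
orientation: [-180.0, 0.0, -102.4]
force: [-0.6, -0.1, -1.8]
opening: 0.0158
gripper_force: 30.0
```

```bash
python3 go.py .6251 -.0196 .009 -102.4
```

```text
t 15.275 tcp [ 0.4495 -0.1705  0.0796] [-1.7997e+02  1.0000e-02 -1.0236e+02] j6 -15.0 open 0.0158 F 30.0
first rz total 0.01 then shift x,y,z [-7.4  -5.56  2.82] rows>= 8.0
```

play_rows(
  motion=[
    {"x":-0.925,"y":-0.695,"z":0,"rx":0,"ry":0,"rz":0},
    {"x":-0.925,"y":-0.695,"z":0,"rx":0,"ry":0,"rz":0},
    {"x":-0.925,"y":-0.695,"z":0,"rx":0,"ry":0,"rz":0},
    {"x":-0.925,"y":-0.695,"z":0,"rx":0,"ry":0,"rz":0},
    {"x":-0.925,"y":-0.695,"z":0,"rx":0,"ry":0,"rz":0},
    {"x":-0.925,"y":-0.695,"z":0,"rx":0,"ry":0,"rz":0},
    {"x":-0.925,"y":-0.695,"z":0,"rx":0,"ry":0,"rz":0},
    {"x":-0.925,"y":-0.695,"z":0,"rx":0,"ry":0,"rz":0},
    {"x":0,"y":0,"z":0,"rx":0,"ry":0,"rz":0},
    {"x":0,"y":0,"z":0.8,"rx":0,"ry":0,"rz":0},
    {"x":0,"y":0,"z":0.8,"rx":0,"ry":0,"rz":0},
    {"x":0,"y":0,"z":0.7,"rx":0,"ry":0,"rz":0},
    {"x":0,"y":0,"z":0.3,"rx":0,"ry":0,"rz":0},
    {"x":0,"y":0,"z":0.15,"rx":0,"ry":0,"rz":0},
    {"x":0,"y":0,"z":0,"rx":0,"ry":0,"rz":0},
  ],
)

```text
clock: 17.15
tool_pos: [0.6251, -0.0196, 0.0105]
orientation: [-180.0, 0.0, -102.4]
force: [-0.1, -0.1, -0.6]
opening: 0.0157
gripper_force: 30.0
```

```bash
python3 go.py .6251 -.0196 .009 -102.4
```

```text
t 17.15 tcp [ 0.6251 -0.0196  0.0105] [-179.98    0.   -102.37] j6 -28.0 open 0.0157 F 30.0
first rz total 0.01 then shift x,y,z [ 0.   -0.    0.06] rows>= 1.0
```

play_rows(
  motion=[
    {"x":0,"y":0,"z":0.06,"rx":0,"ry":0,"rz":0},
    {"x":0,"y":0,"z":0,"rx":0,"ry":0,"rz":0},
    {"x":0,"y":0,"z":0,"rx":0,"ry":0,"rz":0},
  ],
  fingers=-0.45,
)

```text
clock: 17.52
tool_pos: [0.6251, -0.0196, 0.0092]
orientation: [-180.0, 0.0, -102.4]
force: [-0.7, 0.0, 0.7]
opening: 0.0239
gripper_force: 0.0
```

play_rows(
  motion=[
    {"x":0,"y":0,"z":-1,"rx":0,"ry":0,"rz":0},
    {"x":0,"y":0,"z":-1,"rx":0,"ry":0,"rz":0},
    {"x":0,"y":0,"z":-1,"rx":0,"ry":0,"rz":0.4},
    {"x":0,"y":0,"z":-0.5,"rx":0,"ry":0,"rz":1},
    {"x":0,"y":0,"z":0,"rx":0,"ry":0,"rz":1},
    {"x":0,"y":0,"z":0,"rx":0,"ry":0,"rz":1},
    {"x":0,"y":0,"z":0,"rx":0,"ry":0,"rz":1},
    {"x":0,"y":0,"z":0,"rx":0,"ry":0,"rz":1},
    {"x":0,"y":0,"z":0,"rx":0,"ry":0,"rz":1},
    {"x":0,"y":0,"z":0,"rx":0,"ry":0,"rz":1},
    {"x":0,"y":0,"z":0,"rx":0,"ry":0,"rz":1},
    {"x":0,"y":0,"z":0,"rx":0,"ry":0,"rz":1},
    {"x":0,"y":0,"z":0,"rx":0,"ry":0,"rz":1},
    {"x":0,"y":0,"z":0,"rx":0,"ry":0,"rz":1},
    {"x":0,"y":0,"z":0,"rx":0,"ry":0,"rz":1},
    {"x":0,"y":0,"z":0,"rx":0,"ry":0,"rz":1},
    {"x":0,"y":0,"z":0,"rx":0,"ry":0,"rz":1},
    {"x":0,"y":0,"z":0,"rx":0,"ry":0,"rz":1},
    {"x":0,"y":0,"z":0,"rx":0,"ry":0,"rz":1},
    {"x":0,"y":0,"z":0,"rx":0,"ry":0,"rz":1},
  ],
)

```text
clock: 20.02
tool_pos: [0.6249, -0.0196, 0.0965]
orientation: [180.0, 0.0, -172.1]
force: [0.5, -0.5, 0.1]
opening: 0.0239
gripper_force: 0.0
```

```bash
python3 go.py .6607 -.194 .0035 -172.1
```

```text
t 20.025 tcp [ 0.6249 -0.0196  0.0965] [ 1.8000e+02  2.0000e-02 -1.7211e+02] j6 -98.0 open 0.0239 F 0.0
first rz total -0.0 then shift x,y,z [-0.46 -7.11  3.72] rows>= 8.0
```

play_rows(
  motion=[
    {"x":-0.06,"y":-0.89,"z":0,"rx":0,"ry":0,"rz":0},
    {"x":-0.06,"y":-0.89,"z":0,"rx":0,"ry":0,"rz":0},
    {"x":-0.06,"y":-0.89,"z":0,"rx":0,"ry":0,"rz":0},
    {"x":-0.06,"y":-0.89,"z":0,"rx":0,"ry":0,"rz":0},
    {"x":-0.06,"y":-0.89,"z":0,"rx":0,"ry":0,"rz":0},
    {"x":-0.06,"y":-0.89,"z":0,"rx":0,"ry":0,"rz":0},
    {"x":-0.06,"y":-0.89,"z":0,"rx":0,"ry":0,"rz":0},
    {"x":-0.05,"y":-0.88,"z":0,"rx":0,"ry":0,"rz":0},
    {"x":0,"y":0,"z":0,"rx":0,"ry":0,"rz":0},
    {"x":0,"y":0,"z":1,"rx":0,"ry":0,"rz":0},
    {"x":0,"y":0,"z":1,"rx":0,"ry":0,"rz":0},
    {"x":0,"y":0,"z":1,"rx":0,"ry":0,"rz":0},
    {"x":0,"y":0,"z":0.5,"rx":0,"ry":0,"rz":0},
    {"x":0,"y":0,"z":0.2,"rx":0,"ry":0,"rz":0},
    {"x":0,"y":0,"z":0,"rx":0,"ry":0,"rz":0},
  ],
  fingers=0,
)

```text
clock: 21.9
tool_pos: [0.6616, -0.1939, 0.0042]
orientation: [-180.0, 0.0, -172.0]
force: [0.9, -0.0, 0.2]
opening: 0.0437
gripper_force: 0.0
```

play_rows(
  motion=[
    {"x":0,"y":0,"z":0,"rx":0,"ry":0,"rz":0},
    {"x":0,"y":0,"z":0,"rx":0,"ry":0,"rz":0},
    {"x":0,"y":0,"z":0,"rx":0,"ry":0,"rz":0},
    {"x":0,"y":0,"z":0,"rx":0,"ry":0,"rz":0},
  ],
  fingers=-1,
)

```text
clock: 22.4
tool_pos: [0.6617, -0.194, 0.0045]
orientation: [-180.0, 0.1, -172.0]
force: [-1.4, 0.8, 4.6]
opening: 0.0236
gripper_force: 30.0
```

```bash
python3 go.py .6607 -.194 .0035 -172.1
```

```text
t 22.4 tcp [ 0.6617 -0.194   0.0045] [-1.7998e+02  5.0000e-02 -1.7197e+02] j6 -82.0 open 0.0236 F 30.0
first rz total 0.03 then shift x,y,z [0.04 0.01 0.04] rows>= 1.0
```

```bash
python3 -c "
from h import *
s=cams.snapshot('scene');t=cams.snapshot('top')
print(proj('scene',ctrl.get_obs()['tool_pos']))
a=cv2.resize(s[270:370,210:330],(480,400),interpolation=2);b=cv2.resize(t[90:165,365:445],(426,400),interpolation=2)[:,:300]
cv2.imwrite('pics/s2.png',np.hstack([a,b]))"
```

```text
[[271.00233917 320.45133036]]
```

View pics/s2.png

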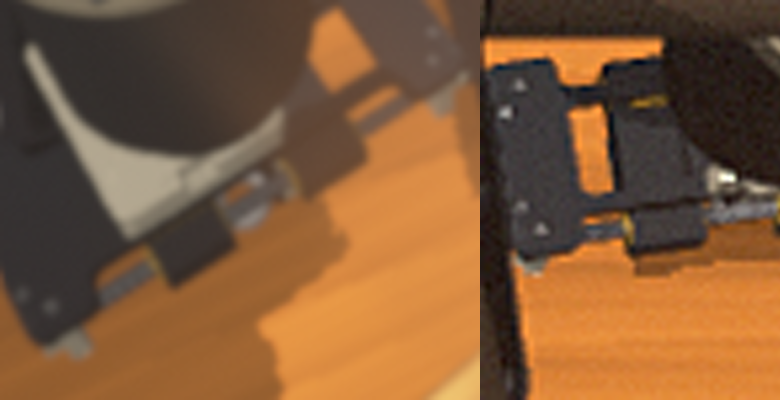

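The ring sits between the fingers at crop (250,205), so it's held. I'll lift gently and check the opening.

play_rows(
  motion=[
    {"x":0,"y":0,"z":-0.2,"rx":0,"ry":0,"rz":0},
    {"x":0,"y":0,"z":-0.3,"rx":0,"ry":0,"rz":0},
    {"x":0,"y":0,"z":-0.3,"rx":0,"ry":0,"rz":0},
    {"x":0,"y":0,"z":0,"rx":0,"ry":0,"rz":0},
  ],
)

```text
clock: 23.0
tool_pos: [0.6619, -0.194, 0.0248]
orientation: [-180.0, 0.1, -172.0]
force: [0.2, 0.5, -0.7]
opening: 0.0238
gripper_force: 30.0
```

```bash
python3 -c "
from h import *
s=cams.snapshot('scene')
cv2.imwrite('pics/s3.png',cv2.resize(s[280:350,230:310],(640,560),interpolation=2))"
```

```text
(no output)
```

View pics/s3.png

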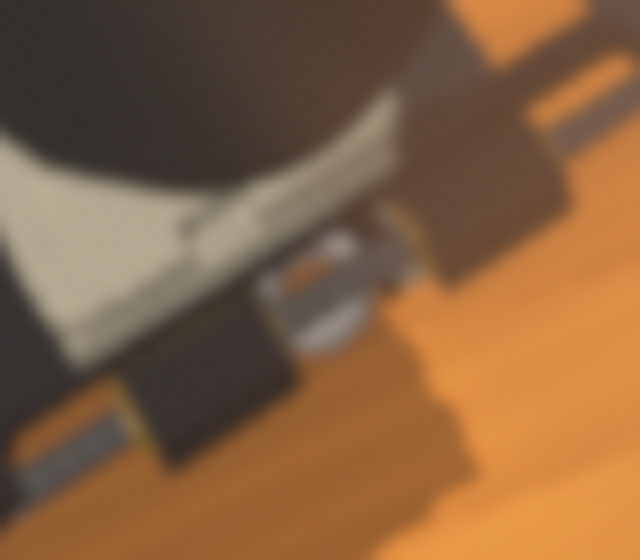

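The ring is lifted flat between the pads, around (325,290). On to the ring tray.

play_rows(
  motion=[
    {"x":0,"y":0,"z":-1,"rx":0,"ry":0,"rz":0},
    {"x":0,"y":0,"z":-1,"rx":0,"ry":0,"rz":0},
    {"x":0,"y":0,"z":-0.5,"rx":0,"ry":0,"rz":0},
  ],
)

```text
clock: 23.42
tool_pos: [0.6618, -0.194, 0.0875]
orientation: [-180.0, 0.1, -172.0]
force: [0.3, 0.9, 0.4]
opening: 0.024
gripper_force: 30.0
```

```bash
python3 go.py .4922 .3056 .009 -172.1
```

```text
t 23.425 tcp [ 0.6618 -0.194   0.0875] [-1.7998e+02  8.0000e-02 -1.7198e+02] j6 -82.0 open 0.024 F 30.0
first rz total 0.03 then shift x,y,z [ 3.97 20.73  3.14] rows>= 21.0
```

play_rows(
  motion=[
    {"x":0.2,"y":1,"z":0,"rx":0,"ry":0,"rz":0.03},
    {"x":0.2,"y":1,"z":0,"rx":0,"ry":0,"rz":0},
    {"x":0.2,"y":1,"z":0,"rx":0,"ry":0,"rz":0},
    {"x":0.2,"y":1,"z":0,"rx":0,"ry":0,"rz":0},
    {"x":0.2,"y":1,"z":0,"rx":0,"ry":0,"rz":0},
    {"x":0.2,"y":1,"z":0,"rx":0,"ry":0,"rz":0},
    {"x":0.2,"y":1,"z":0,"rx":0,"ry":0,"rz":0},
    {"x":0.2,"y":1,"z":0,"rx":0,"ry":0,"rz":0},
    {"x":0.2,"y":1,"z":0,"rx":0,"ry":0,"rz":0},
    {"x":0.2,"y":1,"z":0,"rx":0,"ry":0,"rz":0},
    {"x":0.2,"y":1,"z":0,"rx":0,"ry":0,"rz":0},
    {"x":0.2,"y":1,"z":0,"rx":0,"ry":0,"rz":0},
    {"x":0.2,"y":1,"z":0,"rx":0,"ry":0,"rz":0},
    {"x":0.2,"y":1,"z":0,"rx":0,"ry":0,"rz":0},
    {"x":0.2,"y":1,"z":0,"rx":0,"ry":0,"rz":0},
    {"x":0.2,"y":1,"z":0,"rx":0,"ry":0,"rz":0},
    {"x":0.2,"y":1,"z":0,"rx":0,"ry":0,"rz":0},
    {"x":0.2,"y":1,"z":0,"rx":0,"ry":0,"rz":0},
    {"x":0.2,"y":1,"z":0,"rx":0,"ry":0,"rz":0},
    {"x":0.2,"y":1,"z":0,"rx":0,"ry":0,"rz":0},
  ],
)

```text
clock: 25.92
tool_pos: [0.4928, 0.2881, 0.0858]
orientation: [-180.0, -0.0, -172.1]
force: [0.1, -0.1, 0.3]
opening: 0.0238
gripper_force: 30.0
```

play_rows(
  motion=[
    {"x":0,"y":0.73,"z":0,"rx":0,"ry":0,"rz":0},
    {"x":0,"y":0,"z":0,"rx":0,"ry":0,"rz":0},
    {"x":0,"y":0,"z":1,"rx":0,"ry":0,"rz":0},
    {"x":0,"y":0,"z":0.8,"rx":0,"ry":0,"rz":0},
    {"x":0,"y":0,"z":0,"rx":0,"ry":0,"rz":0},
  ],
)

```text
clock: 26.55
tool_pos: [0.4903, 0.304, 0.0398]
orientation: [-179.9, -0.2, -172.2]
force: [-0.5, -0.7, 0.7]
opening: 0.0238
gripper_force: 30.0
```

```bash
python3 go.py .4922 .3056 .009 -172.1
```

```text
t 26.55 tcp [0.4903 0.304  0.0398] [-1.7987e+02 -1.6000e-01 -1.7215e+02] j6 -133.0 open 0.0238 F 30.0
first rz total -0.01 then shift x,y,z [-0.08  0.05  1.23] rows>= 2.0
```

play_rows(
  motion=[
    {"x":-0.04,"y":0.04,"z":0.5,"rx":0,"ry":0,"rz":0},
    {"x":0,"y":0,"z":0.4,"rx":0,"ry":0,"rz":0},
    {"x":0,"y":0,"z":0.25,"rx":0,"ry":0,"rz":0},
    {"x":0,"y":0,"z":0.1,"rx":0,"ry":0,"rz":0},
    {"x":0,"y":0,"z":0,"rx":0,"ry":0,"rz":0},
  ],
)

```text
clock: 27.18
tool_pos: [0.4918, 0.3068, 0.01]
orientation: [-180.0, -0.0, -172.1]
force: [0.2, 0.1, -0.7]
opening: 0.0239
gripper_force: 30.0
```

play_rows(
  motion=[
    {"x":0,"y":0,"z":0,"rx":0,"ry":0,"rz":0},
    {"x":0,"y":0,"z":0,"rx":0,"ry":0,"rz":0},
    {"x":0,"y":0,"z":0,"rx":0,"ry":0,"rz":0},
  ],
  fingers=-0.25,
)

```text
clock: 27.55
tool_pos: [0.4919, 0.3069, 0.0103]
orientation: [180.0, 0.0, -172.1]
force: [-0.3, 0.1, -0.5]
opening: 0.033
gripper_force: 0.0
```

play_rows(
  motion=[
    {"x":0,"y":0,"z":-0.5,"rx":0,"ry":0,"rz":0},
    {"x":0,"y":0,"z":-1,"rx":0,"ry":0,"rz":0},
    {"x":0,"y":0,"z":-1,"rx":0,"ry":0,"rz":0},
    {"x":0,"y":0,"z":-1,"rx":0,"ry":0,"rz":0},
  ],
)

```text
clock: 28.05
tool_pos: [0.4919, 0.3068, 0.0994]
orientation: [180.0, 0.0, -172.1]
force: [-0.3, -0.4, 0.6]
opening: 0.0327
gripper_force: 0.0
```

```bash
python3 go.py .4600 .1680 .0035 -172.1
```

```text
t 28.05 tcp [0.4919 0.3068 0.0994] [ 1.7997e+02  4.0000e-02 -1.7209e+02] j6 -133.0 open 0.0327 F 0.0
first rz total 0.0 then shift x,y,z [ 2.03 -5.32  3.83] rows>= 6.0
```

play_rows(
  motion=[
    {"x":0.34,"y":-0.89,"z":0,"rx":0,"ry":0,"rz":0},
    {"x":0.34,"y":-0.89,"z":0,"rx":0,"ry":0,"rz":0},
    {"x":0.34,"y":-0.89,"z":0,"rx":0,"ry":0,"rz":0},
    {"x":0.34,"y":-0.89,"z":0,"rx":0,"ry":0,"rz":0},
    {"x":0.34,"y":-0.89,"z":0,"rx":0,"ry":0,"rz":0},
    {"x":0.33,"y":-0.87,"z":0,"rx":0,"ry":0,"rz":0},
    {"x":0,"y":0,"z":0,"rx":0,"ry":0,"rz":0},
    {"x":0,"y":0,"z":1,"rx":0,"ry":0,"rz":0},
    {"x":0,"y":0,"z":1,"rx":0,"ry":0,"rz":0},
    {"x":0,"y":0,"z":1,"rx":0,"ry":0,"rz":0},
    {"x":0,"y":0,"z":0.55,"rx":0,"ry":0,"rz":0},
    {"x":0,"y":0,"z":0.25,"rx":0,"ry":0,"rz":0},
    {"x":0,"y":0,"z":0,"rx":0,"ry":0,"rz":0},
  ],
  fingers=0.2,
)

```text
clock: 29.68
tool_pos: [0.46, 0.1681, 0.0026]
orientation: [-180.0, -0.0, -172.1]
force: [-0.3, 1.1, 1.2]
opening: 0.0525
gripper_force: 0.0
```

play_rows(
  motion=[
    {"x":0,"y":0,"z":0,"rx":0,"ry":0,"rz":0},
    {"x":0,"y":0,"z":0,"rx":0,"ry":0,"rz":0},
    {"x":0,"y":0,"z":0,"rx":0,"ry":0,"rz":0},
    {"x":0,"y":0,"z":0,"rx":0,"ry":0,"rz":0},
  ],
  fingers=-1,
)

```text
clock: 30.18
tool_pos: [0.4602, 0.1683, 0.0031]
orientation: [180.0, 0.0, -172.1]
force: [-1.6, -0.7, 5.6]
opening: 0.0342
gripper_force: 30.0
```

play_rows(
  motion=[
    {"x":0,"y":0,"z":-0.2,"rx":0,"ry":0,"rz":0},
    {"x":0,"y":0,"z":-0.3,"rx":0,"ry":0,"rz":0},
    {"x":0,"y":0,"z":0,"rx":0,"ry":0,"rz":0},
  ],
)

```text
clock: 30.55
tool_pos: [0.4602, 0.1683, 0.0158]
orientation: [180.0, 0.1, -172.1]
force: [0.0, -0.1, -1.0]
opening: 0.0344
gripper_force: 30.0
```

```bash
python3 go.py .4828 .3730 .009 -172.1
```

```text
t 30.55 tcp [0.4602 0.1683 0.0158] [ 1.7996e+02  6.0000e-02 -1.7210e+02] j6 -125.0 open 0.0344 F 30.0
first rz total 0.0 then shift x,y,z [-2.02  7.98  0.27] rows>= 8.0
```

play_rows(
  motion=[
    {"x":0,"y":0,"z":-1,"rx":0,"ry":0,"rz":0},
    {"x":0,"y":0,"z":-1,"rx":0,"ry":0,"rz":0},
    {"x":0,"y":0,"z":-0.8,"rx":0,"ry":0,"rz":0},
    {"x":-0.25,"y":1,"z":0,"rx":0,"ry":0,"rz":0},
    {"x":-0.25,"y":1,"z":0,"rx":0,"ry":0,"rz":0},
    {"x":-0.25,"y":1,"z":0,"rx":0,"ry":0,"rz":0},
    {"x":-0.25,"y":1,"z":0,"rx":0,"ry":0,"rz":0},
    {"x":-0.25,"y":1,"z":0,"rx":0,"ry":0,"rz":0},
    {"x":-0.25,"y":1,"z":0,"rx":0,"ry":0,"rz":0},
    {"x":-0.25,"y":1,"z":0,"rx":0,"ry":0,"rz":0},
    {"x":-0.25,"y":1,"z":0,"rx":0,"ry":0,"rz":0},
    {"x":0,"y":0,"z":0,"rx":0,"ry":0,"rz":0},
    {"x":0,"y":0,"z":1,"rx":0,"ry":0,"rz":0},
    {"x":0,"y":0,"z":0.8,"rx":0,"ry":0,"rz":0},
    {"x":0,"y":0,"z":0,"rx":0,"ry":0,"rz":0},
  ],
)

```text
clock: 32.42
tool_pos: [0.481, 0.372, 0.0385]
orientation: [-179.9, -0.1, -172.1]
force: [-0.3, -0.3, -0.1]
opening: 0.0346
gripper_force: 30.0
```

```bash
python3 go.py .4828 .3730 .008 -172.1;  python3 -c "
from h import *
s=cams.snapshot('scene')
cv2.imwrite('pics/s4.png',cv2.resize(s[120:210,390:520],(780,540),interpolation=2))"
```

```text
t 32.425 tcp [0.481  0.372  0.0385] [-1.7986e+02 -1.5000e-01 -1.7213e+02] j6 -138.0 open 0.0346 F 30.0
first rz total -0.01 then shift x,y,z [-0.08  0.03  1.22] rows>= 2.0
```

View pics/s4.png

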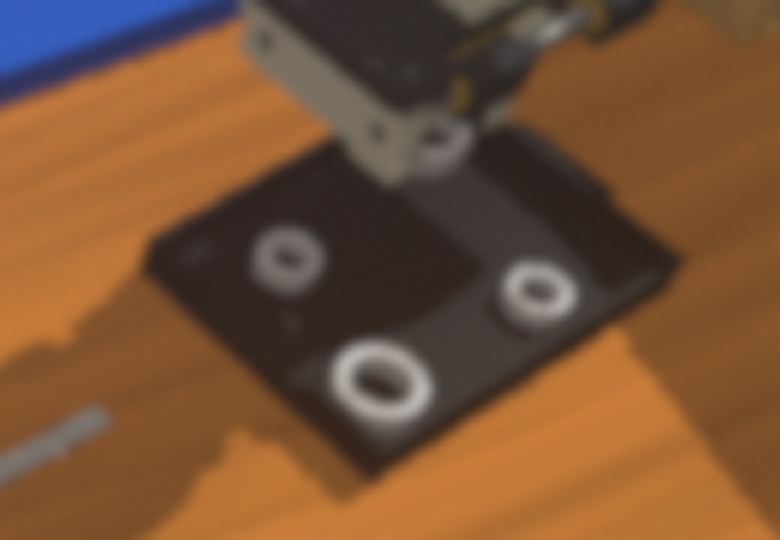

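The small ring lies flat at crop (288,260), and the held large ring at (440,145) is clear of it. I'll lower it.

play_rows(
  motion=[
    {"x":-0.04,"y":0.02,"z":0.5,"rx":0,"ry":0,"rz":0},
    {"x":0,"y":0,"z":0.4,"rx":0,"ry":0,"rz":0},
    {"x":0,"y":0,"z":0.25,"rx":0,"ry":0,"rz":0},
    {"x":0,"y":0,"z":0.1,"rx":0,"ry":0,"rz":0},
    {"x":0,"y":0,"z":0,"rx":0,"ry":0,"rz":0},
  ],
)

```text
clock: 33.1
tool_pos: [0.4828, 0.3736, 0.0087]
orientation: [-180.0, -0.0, -172.1]
force: [0.2, 0.4, -0.7]
opening: 0.0344
gripper_force: 30.0
```

play_rows(
  motion=[
    {"x":0,"y":0,"z":0,"rx":0,"ry":0,"rz":0},
    {"x":0,"y":0,"z":0,"rx":0,"ry":0,"rz":0},
    {"x":0,"y":0,"z":0,"rx":0,"ry":0,"rz":0},
  ],
  fingers=-0.03,
)

```text
clock: 33.48
tool_pos: [0.4829, 0.3738, 0.0091]
orientation: [180.0, 0.0, -172.1]
force: [-0.1, 0.2, 0.3]
opening: 0.0421
gripper_force: 0.0
```

play_rows(
  motion=[
    {"x":0,"y":0,"z":-0.5,"rx":0,"ry":0,"rz":0},
    {"x":0,"y":0,"z":-1,"rx":0,"ry":0,"rz":0},
    {"x":0,"y":0,"z":-1,"rx":0,"ry":0,"rz":0},
    {"x":0,"y":0,"z":-1,"rx":0,"ry":0,"rz":0},
  ],
)

```text
clock: 33.98
tool_pos: [0.4829, 0.3737, 0.0982]
orientation: [180.0, 0.0, -172.1]
force: [0.4, 0.4, -0.8]
opening: 0.0423
gripper_force: 0.0
```

```bash
python3 go.py .4507 -.0207 .003 -187.6
```

```text
t 33.975 tcp [0.4829 0.3737 0.0982] [ 1.7997e+02  4.0000e-02 -1.7209e+02] j6 -138.0 open 0.0423 F 0.0
first rz total 3.88 then shift x,y,z [ -0.81 -15.81   3.81] rows>= 16.0
```

play_rows(
  motion=[
    {"x":0.215,"y":-0.965,"z":0,"rx":0,"ry":0,"rz":0},
    {"x":0.215,"y":-0.965,"z":0,"rx":0,"ry":0,"rz":0},
    {"x":0.215,"y":-0.965,"z":0,"rx":0,"ry":0,"rz":0},
    {"x":0.215,"y":-0.965,"z":0,"rx":0,"ry":0,"rz":0},
    {"x":0.215,"y":-0.965,"z":0,"rx":0,"ry":0,"rz":0},
    {"x":0.215,"y":-0.965,"z":0,"rx":0,"ry":0,"rz":0},
    {"x":0.215,"y":-0.965,"z":0,"rx":0,"ry":0,"rz":0},
    {"x":0.215,"y":-0.965,"z":0,"rx":0,"ry":0,"rz":0},
    {"x":0.215,"y":-0.965,"z":0,"rx":0,"ry":0,"rz":0},
    {"x":0.215,"y":-0.965,"z":0,"rx":0,"ry":0,"rz":0},
    {"x":0.215,"y":-0.965,"z":0,"rx":0,"ry":0,"rz":0},
    {"x":0.215,"y":-0.965,"z":0,"rx":0,"ry":0,"rz":0},
    {"x":0.215,"y":-0.965,"z":0,"rx":0,"ry":0,"rz":0},
    {"x":0.215,"y":-0.965,"z":0,"rx":0,"ry":0,"rz":0},
    {"x":0.215,"y":-0.965,"z":0,"rx":0,"ry":0,"rz":0},
    {"x":0.215,"y":-0.965,"z":0,"rx":0,"ry":0,"rz":0},
    {"x":0,"y":0,"z":0,"rx":0,"ry":0,"rz":0},
  ],
  fingers=0.2,
)

```text
clock: 36.1
tool_pos: [0.45, -0.0223, 0.0962]
orientation: [-180.0, -0.0, -172.2]
force: [0.9, -0.5, 0.1]
opening: 0.0527
gripper_force: 0.0
```

```bash
python3 go.py .4507 -.0207 .003 -172.1
```

```text
t 36.1 tcp [ 0.45   -0.0223  0.0962] [-1.8000e+02 -1.0000e-02 -1.7222e+02] j6 -105.0 open 0.0527 F 0.0
first rz total -0.03 then shift x,y,z [-0.04  0.06  3.73] rows>= 4.0
```

play_rows(
  motion=[
    {"x":0,"y":0,"z":1,"rx":0,"ry":0,"rz":0},
    {"x":0,"y":0,"z":1,"rx":0,"ry":0,"rz":0},
    {"x":0,"y":0,"z":1,"rx":0,"ry":0,"rz":0},
    {"x":0,"y":0,"z":0.5,"rx":0,"ry":0,"rz":0},
    {"x":0,"y":0,"z":0.3,"rx":0,"ry":0,"rz":0},
    {"x":0,"y":0,"z":0,"rx":0,"ry":0,"rz":0},
  ],
)

```text
clock: 36.85
tool_pos: [0.4508, -0.0205, 0.0013]
orientation: [-180.0, -0.0, -172.1]
force: [-0.9, -0.2, 0.5]
opening: 0.0525
gripper_force: 0.0
```

play_rows(
  motion=[
    {"x":0,"y":0,"z":0,"rx":0,"ry":0,"rz":0},
    {"x":0,"y":0,"z":0,"rx":0,"ry":0,"rz":0},
    {"x":0,"y":0,"z":0,"rx":0,"ry":0,"rz":0},
    {"x":0,"y":0,"z":0,"rx":0,"ry":0,"rz":0},
  ],
  fingers=-1,
)

```text
clock: 37.35
tool_pos: [0.4511, -0.0204, 0.0018]
orientation: [180.0, 0.1, -172.1]
force: [-0.8, 1.1, 5.8]
opening: 0.035
gripper_force: 30.0
```

play_rows(
  motion=[
    {"x":0,"y":0,"z":-0.2,"rx":0,"ry":0,"rz":0},
    {"x":0,"y":0,"z":-0.3,"rx":0,"ry":0,"rz":0},
    {"x":0,"y":0,"z":0,"rx":0,"ry":0,"rz":0},
  ],
)

```text
clock: 37.72
tool_pos: [0.4511, -0.0204, 0.0145]
orientation: [180.0, 0.1, -172.1]
force: [0.1, -0.3, -1.4]
opening: 0.0345
gripper_force: 30.0
```

```bash
python3 go.py .4983 -.3270 .0075 -172.1;  python3 -c "
from h import *
s=cams.snapshot('scene')
cv2.imwrite('pics/s5.png',cv2.resize(s[160:250,250:370],(640,480),interpolation=2))"
```

```text
t 37.725 tcp [ 0.4511 -0.0204  0.0145] [ 1.7998e+02  7.0000e-02 -1.7209e+02] j6 -105.0 open 0.0345 F 30.0
first rz total 0.0 then shift x,y,z [ -0.18 -12.41   0.28] rows>= 13.0
```

View pics/s5.png

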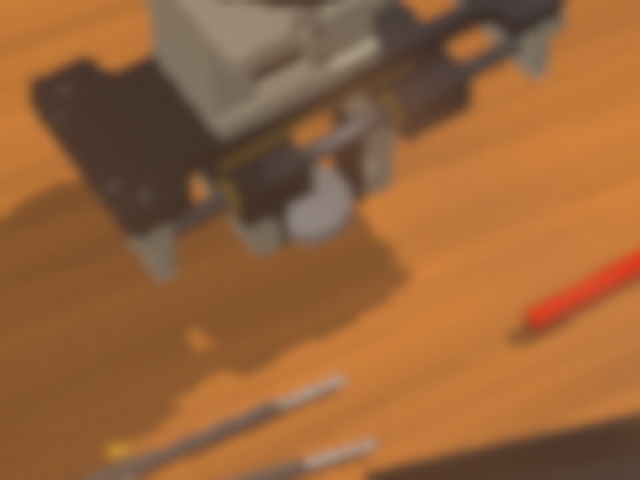

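The disc is held at (318,215), and the dividers and file are undisturbed. On to the disc tray.

play_rows(
  motion=[
    {"x":0,"y":0,"z":-1,"rx":0,"ry":0,"rz":0},
    {"x":0,"y":0,"z":-1,"rx":0,"ry":0,"rz":0},
    {"x":0,"y":0,"z":-0.9,"rx":0,"ry":0,"rz":0},
    {"x":-0.014,"y":-0.955,"z":0,"rx":0,"ry":0,"rz":0},
    {"x":-0.014,"y":-0.955,"z":0,"rx":0,"ry":0,"rz":0},
    {"x":-0.014,"y":-0.955,"z":0,"rx":0,"ry":0,"rz":0},
    {"x":-0.014,"y":-0.955,"z":0,"rx":0,"ry":0,"rz":0},
    {"x":-0.014,"y":-0.955,"z":0,"rx":0,"ry":0,"rz":0},
    {"x":-0.014,"y":-0.955,"z":0,"rx":0,"ry":0,"rz":0},
    {"x":-0.014,"y":-0.955,"z":0,"rx":0,"ry":0,"rz":0},
    {"x":-0.014,"y":-0.955,"z":0,"rx":0,"ry":0,"rz":0},
    {"x":-0.014,"y":-0.955,"z":0,"rx":0,"ry":0,"rz":0},
    {"x":-0.014,"y":-0.955,"z":0,"rx":0,"ry":0,"rz":0},
    {"x":-0.014,"y":-0.955,"z":0,"rx":0,"ry":0,"rz":0},
    {"x":-0.014,"y":-0.955,"z":0,"rx":0,"ry":0,"rz":0},
    {"x":-0.014,"y":-0.955,"z":0,"rx":0,"ry":0,"rz":0},
    {"x":0,"y":0,"z":0,"rx":0,"ry":0,"rz":0},
    {"x":0,"y":0,"z":1,"rx":0,"ry":0,"rz":0},
    {"x":0,"y":0,"z":1,"rx":0,"ry":0,"rz":0},
    {"x":0,"y":0,"z":0,"rx":0,"ry":0,"rz":0},
  ],
)

```text
clock: 40.28
tool_pos: [0.4961, -0.3263, 0.0344]
orientation: [179.9, -0.2, -172.1]
force: [-0.7, -0.0, -0.6]
opening: 0.0344
gripper_force: 30.0
```

```bash
python3 go.py .4983 -.3270 .0065 -172.1
```

```text
t 40.275 tcp [ 0.4961 -0.3263  0.0344] [ 179.88   -0.22 -172.11] j6 -68.0 open 0.0344 F 30.0
first rz total -0.0 then shift x,y,z [-0.08 -0.04  1.12] rows>= 2.0
```

play_rows(
  motion=[
    {"x":0,"y":0,"z":0.5,"rx":0,"ry":0,"rz":0},
    {"x":0,"y":0,"z":0.4,"rx":0,"ry":0,"rz":0},
    {"x":0,"y":0,"z":0.2,"rx":0,"ry":0,"rz":0},
    {"x":0,"y":0,"z":0.05,"rx":0,"ry":0,"rz":0},
    {"x":0,"y":0,"z":0,"rx":0,"ry":0,"rz":0},
  ],
)

```text
clock: 40.9
tool_pos: [0.498, -0.3274, 0.0077]
orientation: [-180.0, 0.0, -172.1]
force: [-0.5, -0.2, -0.7]
opening: 0.0346
gripper_force: 30.0
```

play_rows(
  motion=[
    {"x":0,"y":0,"z":0,"rx":0,"ry":0,"rz":0},
    {"x":0,"y":0,"z":0,"rx":0,"ry":0,"rz":0},
    {"x":0,"y":0,"z":0,"rx":0,"ry":0,"rz":0},
    {"x":0,"y":0,"z":0,"rx":0,"ry":0,"rz":0},
  ],
  fingers=0.0,
)

```text
clock: 41.4
tool_pos: [0.4979, -0.3273, 0.0077]
orientation: [-180.0, 0.0, -172.1]
force: [-0.2, 0.2, -0.4]
opening: 0.0437
gripper_force: 0.0
```

play_rows(
  motion=[
    {"x":0,"y":0,"z":-0.5,"rx":0,"ry":0,"rz":0},
    {"x":0,"y":0,"z":-1,"rx":0,"ry":0,"rz":0},
    {"x":0,"y":0,"z":-1,"rx":0,"ry":0,"rz":0},
    {"x":0,"y":0,"z":-1,"rx":0,"ry":0,"rz":0},
    {"x":0,"y":0,"z":-1,"rx":0,"ry":0,"rz":0},
    {"x":0,"y":0,"z":-1,"rx":0,"ry":0,"rz":0},
    {"x":0,"y":-1,"z":-1,"rx":0,"ry":0,"rz":0},
    {"x":0,"y":-1,"z":0,"rx":0,"ry":0,"rz":0},
    {"x":0,"y":-1,"z":0,"rx":0,"ry":0,"rz":0},
    {"x":0,"y":-1,"z":0,"rx":0,"ry":0,"rz":0},
    {"x":0,"y":-1,"z":0,"rx":0,"ry":0,"rz":0},
    {"x":0,"y":-1,"z":0,"rx":0,"ry":0,"rz":0},
    {"x":0,"y":-1,"z":0,"rx":0,"ry":0,"rz":0},
    {"x":0,"y":-1,"z":0,"rx":0,"ry":0,"rz":0},
    {"x":0,"y":-1,"z":0,"rx":0,"ry":0,"rz":0},
    {"x":0,"y":-1,"z":0,"rx":0,"ry":0,"rz":0},
    {"x":0,"y":0,"z":0,"rx":0,"ry":0,"rz":0},
  ],
)

```text
clock: 43.52
tool_pos: [0.5317, -0.5763, 0.17]
orientation: [180.0, -0.0, -172.2]
force: [-0.3, 0.2, -0.3]
opening: 0.0439
gripper_force: 0.0
```

```bash
python3 -c "
from h import *
cv2.imwrite('pics/s6.png',cams.snapshot('scene'));cv2.imwrite('pics/t6.png',cv2.resize(cams.snapshot('top')[80:240,120:520],(800,320)))"
```

```text
(no output)
```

View pics/s6.png

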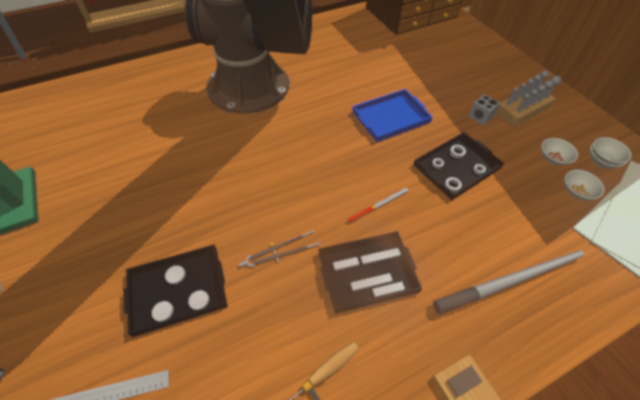

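View pics/t6.png

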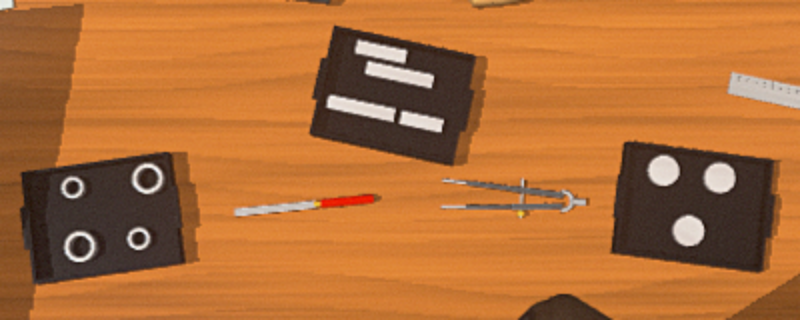

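All five pieces lie flat in their trays: bars at crop (361,108) and (421,122), rings at (80,246) and (138,238), disc at (688,230). The dividers and file haven't moved, so I'll hand in the job.

```bash
python3 -c "
from plant import workorder
print(workorder.close_job())"
```

```text
the job is handed in; nothing more can be done
None
```

The job is handed in: the last pictures show all five pieces lying flat in their own trays and the dividers and needle file unmoved, after about 44 s of robot time; the hand-in gave no verdict.

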